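# Seat a press-pack thyristor in its heatsink and swing the clamp arm over it

### The arm

A 7-joint arm with a two-finger parallel gripper is mounted at the origin on the work surface. World frame = base frame: x ahead of the robot, y to its left, z up, the work surface at z = 0. Lengths are in mm, angles in rad, forces in N, time in s.
With the tool pointing down it reaches from about 425 to 925 mm from the base axis. Payload 6.8 kg.
Tool frame: the origin (TCP) lies at the very end of the fingers, on their centre line; the grasp point (between the pads) lies 19 mm behind it; x points along the fingers, y is the direction in which the jaws open and shut, and the axes are right-handed (so a half turn about x gives the same grasp; the last joint's range is limited). The gripper opens to 85 mm and grips with 20 to 120 N. Pads are 22 mm wide; open, the fingers measure 114 mm over their backs; the gripper's body (76 mm by 85 mm) begins 54 mm behind the grasp point. The pads swing forward as they close: fully open they stand 13 mm farther back than shut.
Start: joints at [1.144, 0.477, 0.022, 1.555, -0.011, 1.109, -0.083], TCP at [211.573, -641.003, 231.308] pointing down, gripper open.
Joint ranges: [-2.96, 2.96], [-0.34, 2.1], [-1.41, 1.46], [0.24, 2.44], [-1.37, 4.51], [0.17, 1.92], [-2.96, 2.96]. Speed limits (rad/s): [2.39, 2.39, 3.14, 3.14, 3.14, 3.14, 3.14].

### API

Orientations are given as a unit quaternion [x, y, z, w].
In Python, from cell import arm gives the robot as it stands.
- The arm moves only by the tool servo_tool, never from a script. Its argument "deltas" is a list that holds one entry, the list of rows, each a list of 7 numbers: the shift along the tool's x, y, z in m, then the turn, a rotation vector about the tool's x, y, z in rad, then the finger opening in m, from 0 to 0.0854. In form: [[[tx, ty, tz, ax, ay, az, gripper], ...]]. A call has 1 to 10 rows; each row shifts and turns the pose as measured when the row begins, along the tool's axes as they then stand; what a row does not reach is not made up. A row lasts 1/8 s, in which the tool goes at most 62.5 mm and 10.7 degrees, less where a joint would pass 70% of its speed; a pose out of reach is approached as far as the arm can. A call with a gripper value outside its range is refused whole. The fingers move at their own pace and stop on an object; "force" is the grip in N (left out, the last holds). Time passes only in rows, so rows that do not move let the fingers close. It gives the time, the measured TCP pose, the force and the opening at its end, in the units of the state.
- arm.read_state(): the state, without advancing time (a new reading comes with each control period).
- arm.get_image(name): name is "scene" or "top" or "wrist"; returns a dict with "color" (400x640x3 uint8, red, green, blue), "depth" (400x640 float32, mm along the optical axis (not along the pixel's ray), 0 where there is no reading), "vfov" (degrees; the focal length in pixels is half the picture's height over the tangent of half this angle, whatever the lens; pixels are square), "cx", "cy" (the principal point, pixels), "R" (3x3) and "t" (3): a world point X has camera coordinates R X + t. Camera axes: x right, y down, z forward; pixel columns grow to the right and rows downward; lengths in mm; the calibration is good to about 2 mm. A picture is of the moment at which its call begins.
- arm.job_done(): hands the job in, once; it reports no verdict.
The state is a dict: "time": time; "joints": joint angles; "qvel": joint speeds; "joint_torque": joint torques, N m; "position": TCP position; "tool_rot": TCP orientation; "wrist_force": force on the tool from outside, world axes, zero at the start; "moment": the same for the moment, N m; "gripper_width": opening from 0.0 (shut) to 1.0 (fully open).
Only numpy, scipy, OpenCV 4.12 (cv2) and the standard library are available. Lean on these libraries where they do the work, as an engineer would, in place of code of your own. Each camera call takes 0.05 s, during which the arm holds its last target.

### The job

Push the loose white ceramic disc across the top of the aluminium heatsink with the fingertips until it drops into the round recess and sits flat at the bottom. Then push the red knob to swing the clamp arm round over the disc until the arm meets its stop. Be gentle with the disc, do not pick it up or grip it, leave the arm where it is until the disc is seated, and do not disturb the capacitor, the jar or the screwdriver.

Things in the scene. Friction and masses are not known exactly. Their poses are not given: they have to be found in the camera images.
- disc: The loose press-pack thyristor: a white ceramic disc with copper faces, 50 mm in diameter, 14 mm thick, 80 to 150 g, lying flat on the heatsink's top face 60 to 100 mm from the recess. Origin at the centre of its underside, z up.
- heatsink: Fixed finned aluminium heatsink, 140 mm (its x) by 220 mm (its y), 45 mm high, flat on top. Origin at the centre of its underside on the bench; z up. In its own frame the recess is centred at (0, -35) mm, and the disc starts on the +y half.
- recess (a point): Centre of the flat dark floor of the round recess in the heatsink's top face: 54 mm in diameter, 6 mm deep, with a small chamfer at its rim. The floor is 39 mm above the bench; the seated disc stands 8 mm proud of the top face. Axes parallel to the heatsink's.
- pivot (a point): Point on the clamp arm's vertical pivot axis, at the height of the heatsink's top face, 67 mm from the recess centre. The arm is a dark steel bar 22 mm wide, 9 mm thick, level from pivot to knob; its underside is 11 mm above the top face, so it passes 3 mm over the seated disc but strikes an unseated one.
- clamp (a joint): Angle of the clamp arm in rad: starts at 0 to 0.5, swung away over the heatsink's -y edge. Grows clockwise seen from above, up to a firm stop at 1.75, where the arm points from the pivot across the recess centre. Light friction (0.6 N at the knob); it stays where left.
- clamp_knob (a point): Centre of the top of the red knob on the free end of the clamp arm: an upright pin 16 mm in diameter, its axis 105 mm from the pivot axis; it stands 34 mm above the arm, its top 54 mm above the heatsink's top face.
- capacitor: Loose blue capacitor can, 50 mm in diameter, 81 mm tall with its terminals, standing on the bench beyond the heatsink's +y end. Origin at the centre of its underside. Leave alone.
- paste_jar: Loose grey jar with a white cap, 44 mm in diameter, 45 mm tall, standing on the bench beyond the heatsink's +y end. Origin at the centre of its underside. Leave alone.
- screwdriver: Loose screwdriver with an orange handle, 190 mm long, lying on the bench beyond the heatsink's +x side. Its x axis runs from handle to tip. Leave alone.
There are look-alikes about, which are no part of the job. Of the things that look like the disc, the largest one is meant.

How it is judged (in metres and radians):
On the way, in this order (a step that is already met when the one before it is completed fails the run):
1. the disc has dropped into the recess and lies flat on its floor, the clamp arm still swung away (horizontal distance between disc and recess below 0.004 m and z of disc in the frame of recess below 0.0015 m and angle between disc's own z axis and vertical below 0.05 rad and value of joint clamp below 0.7 rad), for 0.2 s.
2. the clamp arm is over the disc, against its stop (value of joint clamp above 1.65 rad), for 0.2 s.
At the end, for the whole second after the job is handed in: The disc lies flat (within 0.05 rad) on the floor of the recess (within 1.5 mm in height, 4 mm of its centre), at rest, and the clamp arm is over it, within 0.1 rad of its stop at 1.75 rad (horizontal distance between disc and recess below 0.004 m and z of disc in the frame of recess below 0.0015 m and angle between disc's own z axis and vertical below 0.05 rad and linear speed of disc below 0.01 m/s and value of joint clamp above 1.65 rad); the robot touches nothing.
It fails at once if the disc is lifted off the heatsink (its underside's centre more than 6 mm above the top face) (z of disc in the frame of recess above 0.012 m).
It fails at once if the disc is squeezed or shoved with more than 25 N (contact force between the fingers and disc above 25 N).
It fails at once if the clamp arm is swung (past 0.7 rad) while the disc is not in the recess (value of joint clamp above 0.7 rad and z of disc in the frame of recess above 0.004 m).
It fails at once if the capacitor, the jar or the screwdriver is moved by more than 15 mm or knocked over (distance of any of capacitor, paste_jar, screwdriver from where it was at the start of the episode above 0.015 m or angle between any of capacitor, paste_jar's own z axis and vertical above 0.4 rad).
It also fails if it takes over 56 s, if anything falls off the work surface, if the arm or the gripper's body presses on something with over 40 N, if the wrist force passes 120 N, or if a joint passes its speed limit or range.

## Working session

There is one attempt and no reset: what is moved stays moved. The work goes in short steps, Python scripts to look and compute and a tool call to move; the robot and the scene stay as the last step left them, time stands still between calls to the robot, and variables do not carry over. Pictures are saved under pics/ and viewed, and the job is handed in when it is done.

Besides the shell and the picture viewer there is one more tool, called as a command line: name --argument value ..., lists and objects as JSON in quotes. servo_tool: Moves the arm, as the interface text tells. Its arguments: {"type":"object","properties":{"deltas":{"type":"array","items":{"type":"array","items":{"type":"array","items":{"type":"number"}}}},"force":{"type":"number"}},"required":["deltas"]}

```bash
mkdir -p pics
cat > h.py <<'E'
from cell import arm
import numpy as np, cv2
def snap(n,f):
    im=arm.get_image(n); cv2.imwrite('pics/'+f+'.png',im['color'][:,:,::-1]); np.savez('pics/'+f+'.npz',**im); return im
def px2w(im,u,v,z=None):
    h=im['color'].shape[0]; f=h/2/np.tan(np.radians(im['vfov'])/2)
    d=np.array([(u-im['cx'])/f,(v-im['cy'])/f,1.0]); R=np.array(im['R']);t=np.array(im['t'])
    if z is None: return R.T@(d*im['depth'][int(round(v)),int(round(u))]-t)
    c=-R.T@t; r=R.T@d; return c+r*(z-c[2])/r[2]
def w2px(im,X):
    h=im['color'].shape[0]; f=h/2/np.tan(np.radians(im['vfov'])/2)
    p=np.array(im['R'])@np.array(X)+im['t']; return p[0]/p[2]*f+im['cx'],p[1]/p[2]*f+im['cy']
def load(f): return dict(np.load('pics/'+f+'.npz'))
E
python3 - <<'E'
from h import *
for n in('scene','top','wrist'): 
    im=snap(n,n+'0'); print(n,im['R'],im['t'],im['vfov'],im['cx'],im['cy'])
print(arm.read_state())
E
```

```text
scene [[ 0.01860772  0.99982563 -0.00157201]
 [ 0.86627263 -0.01690719 -0.49928537]
 [-0.49922488  0.00792878 -0.86643618]] [ -87.53140206 -437.77484082 1073.29227415] 51.42101145987557 310.9426101117416 196.97243215883336
top [[-0.15074673 -0.98855776 -0.00538362]
 [-0.96462027  0.14828363 -0.21799013]
 [ 0.21629414 -0.02766815 -0.97593612]] [141.64283309 566.55683775 797.73349645] 47.9551225957836 314.92275232086956 201.65122405202996
wrist [[ 0.31288363 -0.9497887  -0.00229384]
 [-0.9164111  -0.30252112  0.26205281]
 [-0.24958873 -0.07988994 -0.96505081]] [-674.21067033  -33.9292651   379.28271474] 70.98003187712956 316.3235547005645 199.0665721631493
{'time': 0.15, 'joints': array([ 1.14391549,  0.47762914,  0.02236133,  1.55619683, -0.01150643,
        1.10928374, -0.08310591]), 'qvel': array([-7.39421973e-04, -1.65396625e-03, -9.43807050e-05, -4.47871678e-03,
       -2.85039780e-04, -2.16953747e-03, -1.32323525e-04]), 'joint_torque': array([ 1.43823418e-03, -5.96927333e+01,  1.60974786e+00, -2.81491774e+01,
        1.27324541e-02,  6.54226315e-03, -4.24288487e-06]), 'position': array([ 211.40153987, -640.57710368,  230.54826602]), 'tool_rot': array([-0.6980317 , -0.11270615,  0.69825568, -0.11175005]), 'wrist_force': array([-0.25767184, -0.96339794, -0.42378935]), 'moment': array([-0.06083786, -0.04446861,  0.03975761]), 'gripper_width': 0.9996615428668885}
```

View pics/top0.png

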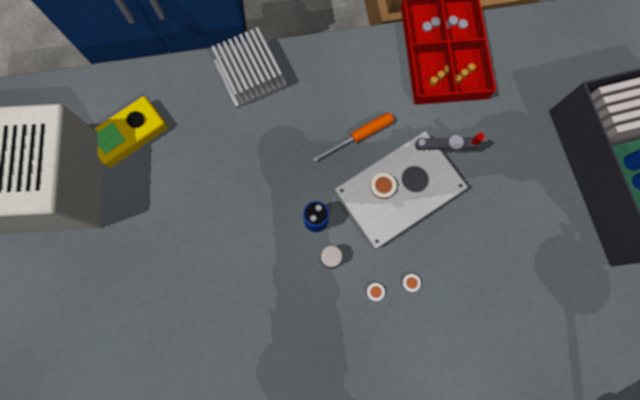

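View pics/scene0.png

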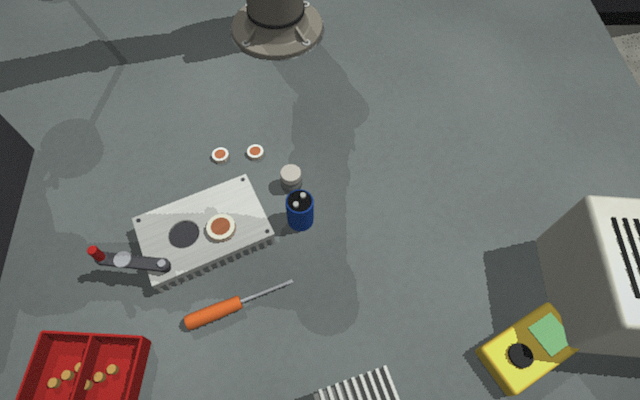

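View pics/wrist0.png

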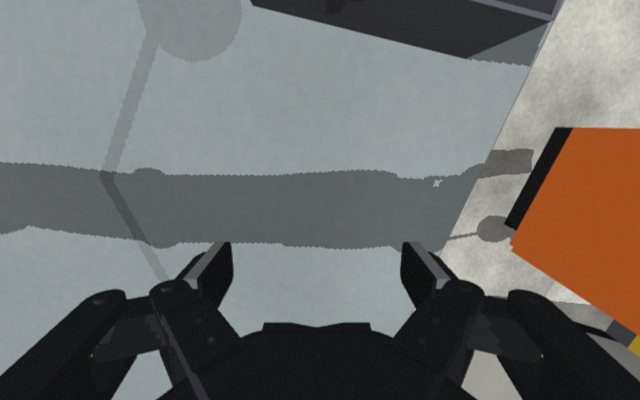

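The disc shows at about (384,185) in top and (220,228) in scene. The recess is at (415,179) / (184,234), the pivot near (421,142) / (163,265), and the knob at (480,138) / (93,252). Next I'll enlarge these areas.

Run:
```python
from h import *
a=cv2.imread('pics/top0.png')[115:265,320:510]; cv2.imwrite('pics/topc.png',cv2.resize(a,None,fx=4,fy=4,interpolation=2))
a=cv2.imread('pics/scene0.png')[165:315,80:280]; cv2.imwrite('pics/scenec.png',cv2.resize(a,None,fx=4,fy=4,interpolation=2))
```

```text
(no output)
```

View pics/topc.png

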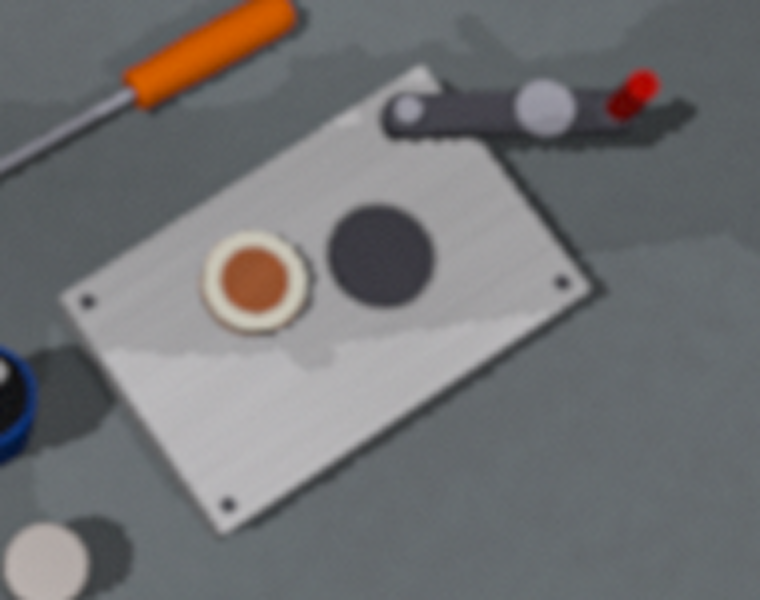

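View pics/scenec.png

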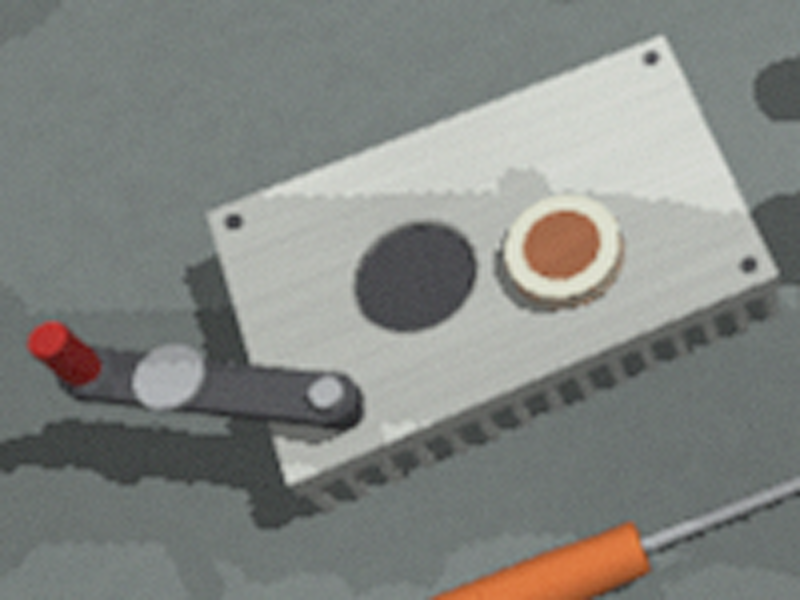

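Run:
```python
from h import *
P=dict(rec=(45,381,256,416,276),disc=(59,255,280,562,245),piv=(68,407,110,325,392),knob=(99,642,86,49,342),
c1=(45,60,297,778,272),c2=(45,423,66,290,486),c3=(45,597,290,207,211),c4=(45,222,533,665,37),scd_tip=(5,-20,185,None,None))
T=load('top0');S=load('scene0')
r={}
for k,(z,a,b,c,d) in P.items():
    w=px2w(T,320+a/4-.4,115+b/4-.4,z); o=[w[:2].round(1)]
    if c is not None:
        s=px2w(S,80+c/4-.4,165+d/4-.4,z); o.append(s[:2].round(1)); w=(w+s)/2
    r[k]=w[:2]; print(k,*o,w[:2].round(1))
c=sum(r[f'c{i}'] for i in range(1,5))/4
ey=(r['c1']-r['c2']+r['c4']-r['c3']);print(np.linalg.norm(ey)/2);ey/=np.linalg.norm(ey)
ex=np.array([ey[1],-ey[0]])
print('centre',c,'ey',ey,'ex',ex,'rec from hs',c-35*ey)
rec=c-35*ey
print('disc in hs',(r['disc']-c)@ex,(r['disc']-c)@ey,'piv',(r['piv']-c)@ex,(r['piv']-c)@ey,np.linalg.norm(r['piv']-rec),'knob',(r['knob']-c)@ex,(r['knob']-c)@ey,np.linalg.norm(r['knob']-r['piv']))
print('cap',px2w(T,317,210,75),px2w(S,300,197,75), 'jar',px2w(T,331,256,45),px2w(S,291,172,45))
```

```text
rec [ 601.6 -148.3] [ 602.9 -148.1] [ 602.2 -148.2]
disc [595.6 -82. ] [595.9 -81.8] [595.8 -81.9]
piv [ 666.8 -169.5] [ 665.4 -170.8] [ 666.1 -170.2]
knob [ 651.5 -272.3] [ 654.4 -272. ] [ 652.9 -272.1]
c1 [605.1  11.6] [604.1  11.4] [604.6  11.5]
c2 [ 696.  -189.1] [ 697.2 -187.3] [ 696.6 -188.2]
c3 [ 568.4 -249.6] [ 568.9 -246.6] [ 568.6 -248.1]
c4 [478.6 -46.2] [479.3 -45.9] [479. -46.]
scd_tip [680.7  40.1] [680.7  40.1]
220.47229454051646
centre [ 587.20806025 -117.6966569 ] ey [-0.41219128  0.91109733] ex [0.91109733 0.41219128] rec from hs [ 601.63475516 -149.58506347]
disc in hs 22.54448677293037 29.084220966692214 piv 50.2351109508472 -80.30001351064323 67.64360720946497 knob -3.776668455239374 -167.7854798050894 102.81526699556075
cap [562.30498876  53.17997521  75.        ] [549.77153006  58.08478374  75.        ] jar [476.02749336  39.50001774  45.        ] [476.79649181  40.4916483   45.        ]
```

```bash
cat >> h.py <<'E'
from scipy.spatial.transform import Rotation as Ro
def plan(p,yaw=None,Rt=None):
    """tool shift (m) and rotvec to reach p with tool x down, tool y along yaw (world angle)"""
    s=arm.read_state(); R0=Ro.from_quat(s['tool_rot'])
    y=np.array([np.cos(yaw),np.sin(yaw),0]); x=np.array([0,0,-1.]); z=np.cross(x,y)
    R1=Ro.from_matrix(np.c_[x,y,z])
    print('t',s['time'],'pos',s['position'].round(1),'axes\n',R0.as_matrix().round(3))
    print('shift',R0.inv().apply(np.array(p)-s['position']).round(1),'rotvec',(R0.inv()*R1).as_rotvec().round(3),'F',s['wrist_force'].round(1),'g',s['gripper_width'])
E
python3 - <<'E'
from h import *
d=np.array([602-595.8,-148.7+81.9]);d/=np.linalg.norm(d);print(d)
q=np.array([595.8,-81.9])-d*48
yaw=np.arctan2(d[0],-d[1]);print(q,yaw)
plan([*q,160],yaw); plan([*q,160],yaw+np.pi)
E
```

```text
[ 0.09241716 -0.99572038]
[591.36397629 -34.10542192] 0.0925492236841329
t 0.15 pos [ 211.4 -640.6  230.5] axes
 [[-0.001  0.313 -0.95 ]
 [ 0.001 -0.95  -0.313]
 [-1.    -0.001  0.   ]]
shift [  71.1 -456.7 -550.9] rotvec [-1.345e+00 -1.000e-03  1.000e-03] F [-0.3 -1.  -0.4] g 0.9996615428668885
t 0.15 pos [ 211.4 -640.6  230.5] axes
 [[-0.001  0.313 -0.95 ]
 [ 0.001 -0.95  -0.313]
 [-1.    -0.001  0.   ]]
shift [  71.1 -456.7 -550.9] rotvec [1.797e+00 1.000e-03 1.000e-03] F [-0.3 -1.  -0.4] g 0.9996615428668885
```

Run:
```python
from h import *
for n in('top0','scene0'):
    I=load(n); H,W=I['depth'].shape; f=H/2/np.tan(np.radians(I['vfov'])/2)
    v,u=np.mgrid[:H,:W]; D=I['depth']; C=np.stack([(u-I['cx'])/f*D,(v-I['cy'])/f*D,D],-1)
    X=(C-I['t'])@I['R']; ok=(D>0)&(X[...,2]>60)
    x=X[ok]; x=x[(x[:,0]>200)&(x[:,0]<850)&(abs(x[:,1])<750)]
    # cells
    g={}
    for p in x: g.setdefault((int(p[0]//50*50),int(p[1]//50*50)),[]).append(p[2])
    print(n,{k:round(max(z)) for k,z in g.items() if len(z)>3})
```

```text
top0 {(700, -600): 133, (700, -550): 133, (700, -650): 105, (700, -500): 133, (800, 100): 65, (800, 150): 64, (650, -600): 125, (650, -550): 126, (650, -500): 134, (800, 500): 173, (800, 450): 172, (750, 450): 176, (800, 550): 173, (750, 500): 177, (750, 550): 176, (600, -600): 123, (600, -550): 125, (600, -500): 133, (700, 450): 175, (650, -300): 103, (700, 500): 176, (650, -250): 73, (700, 550): 177, (600, -300): 101, (650, -200): 76, (550, -500): 134, (550, -600): 109, (600, -250): 73, (550, -550): 120, (650, 450): 176, (650, 500): 177, (650, 550): 177, (500, -500): 134, (500, -600): 96, (500, -550): 99, (600, -100): 64, (600, -150): 61, (550, -100): 65, (550, -150): 64, (600, 450): 174, (600, 500): 177, (450, -500): 133, (600, 550): 176, (450, -550): 129, (450, -600): 73, (550, 50): 85, (550, 0): 84, (500, 0): 79, (500, 50): 84, (600, 600): 134, (400, -500): 126, (400, -550): 117, (350, -550): 100}
scene0 {(350, -550): 109, (400, -550): 102, (400, -500): 93, (450, -500): 83, (450, -550): 79, (500, -500): 65, (500, 0): 79, (500, 50): 83, (550, 50): 82, (600, 450): 173, (600, 500): 173, (550, 0): 83, (600, 550): 173, (550, -100): 63, (550, -150): 63, (650, 500): 175, (650, 550): 172, (650, 450): 174, (600, -100): 62, (600, -150): 62, (600, -300): 102, (650, -300): 101, (700, 500): 175, (600, -250): 71, (700, 450): 174, (650, -250): 73, (650, -200): 73, (750, 500): 176, (750, 450): 174, (800, 450): 171, (800, 500): 153, (800, 550): 77, (800, 150): 63, (800, 100): 62}
```

servo_tool --deltas '[[[0,-0.038,-0.046,0,0,0,0.03],[0,-0.038,-0.046,0,0,0,0.03],[0,-0.038,-0.046,0,0,0,0.03],[0,-0.038,-0.046,0,0,0,0.03],[0,-0.038,-0.046,0,0,0,0.03],[0,-0.038,-0.046,0,0,0,0.03],[0,-0.038,-0.046,0,0,0,0.03],[0,-0.038,-0.046,0,0,0,0.03],[0,-0.038,-0.046,0,0,0,0.03],[0,-0.038,-0.046,0,0,0,0.03]]]'

```text
time: 1.4
position: [535.6, -125.8, 228.2]
tool_rot: [-0.698, -0.108, 0.7, -0.108]
wrist_force: [0.4, -0.4, -0.7]
gripper_width: 0.35
```

servo_tool --deltas '[[[0,0,0,-0.17,0,0,0.03],[0,0,0,-0.17,0,0,0.03],[0,0,0,-0.17,0,0,0.03],[0,0,0,-0.17,0,0,0.03],[0,0,0,-0.17,0,0,0.03],[0,0,0,-0.17,0,0,0.03],[0,0,0,-0.17,0,0,0.03]]]'

```text
time: 2.28
position: [537.1, -117.5, 226.5]
tool_rot: [-0.505, -0.496, 0.506, -0.492]
wrist_force: [0.1, 0.3, -0.5]
gripper_width: 0.355
```

Run:
```python
from h import *
plan([591,-34,120],.0925)
```

```text
t 2.275 pos [ 537.1 -117.5  226.5] axes
 [[-0.005  1.    -0.023]
 [ 0.003 -0.023 -1.   ]
 [-1.    -0.005 -0.002]]
shift [106.4  52.5 -84.5] rotvec [-0.115 -0.003  0.005] F [ 0.1  0.3 -0.5] g 0.35467790420441137
```

servo_tool --deltas '[[[0,0.026,-0.042,-0.06,-0.001,0.002,0.03],[0,0.024,-0.042,-0.055,-0.001,0.002,0.03],[0.05,0,0,0,0,0,0.03],[0.05,0,0,0,0,0,0.03],[0,0,0,0,0,0,0.03]]]'

```text
time: 2.9
position: [588.2, -32.1, 124.1]
tool_rot: [0.476, 0.523, -0.475, 0.523]
wrist_force: [0.6, -0.3, 1.4]
gripper_width: 0.352
```

Run:
```python
from h import *
plan([591,-34,48],.0925)
for n in('wrist','top','scene'): im=snap(n,n+'1')
a=cv2.imread('pics/scene1.png')[100:300,100:360]; cv2.imwrite('pics/scene1c.png',cv2.resize(a,None,fx=3,fy=3,interpolation=2))
```

```text
t 2.9 pos [588.2 -32.1 124.1] axes
 [[ 0.     0.995  0.095]
 [ 0.001  0.095 -0.995]
 [-1.     0.    -0.001]]
shift [76.1  2.6  2.2] rotvec [ 0.002 -0.001 -0.   ] F [ 0.6 -0.3  1.4] g 0.3516936258721271
```

View pics/wrist1.png

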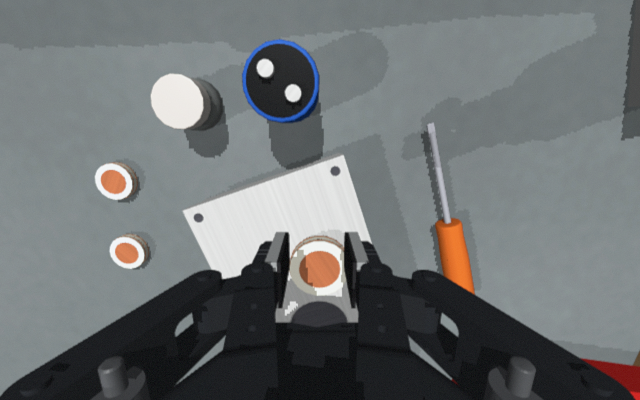

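View pics/scene1c.png

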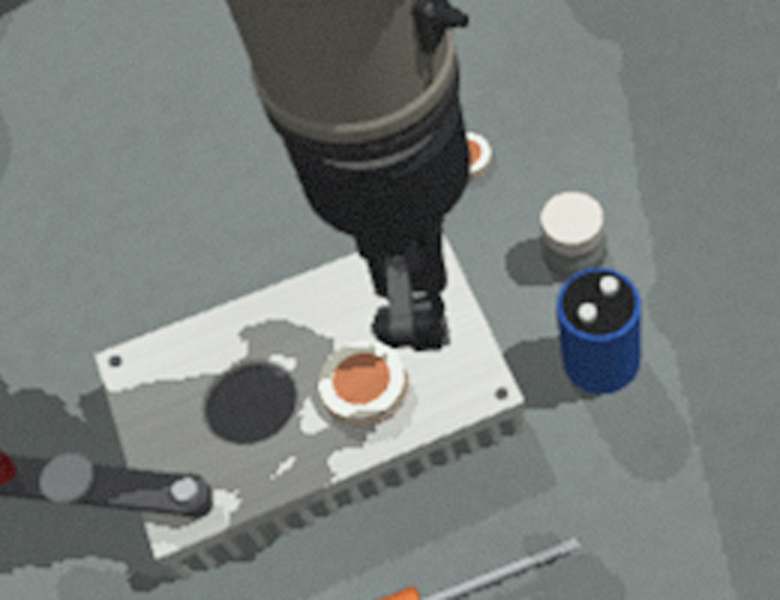

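Run:
```python
from h import *
W=load('wrist1')
for u,v in((318,270),(320,268)): print(px2w(W,u,v,59))
print(w2px(W,[595.8,-81.9,59]),w2px(W,[588.2,-32.1,124]))
a=cv2.imread('pics/wrist1.png')[220:340,240:400]; cv2.imwrite('pics/wrist1c.png',cv2.resize(a,None,fx=5,fy=5,interpolation=2))
```

```text
[594.4015418  -82.80849112  59.        ]
[595.86554246 -80.83102373  59.        ]
(np.float64(319.79422287787247), np.float64(269.15665152815325)) (np.float64(316.3678515951136), np.float64(246.3761004494807))
```

View pics/wrist1c.png

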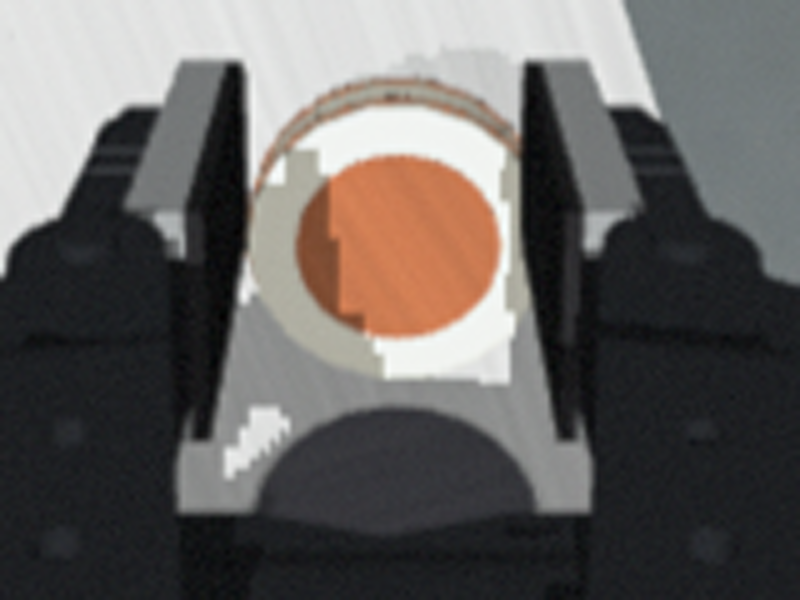

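Run:
```python
from h import *
W=load('wrist1')
for u,v in((277,248),(279,240),(356,240),(361,248),(355,235),(365,258),(280,235)): print(u,v,px2w(W,u,v).round(1))
```

```text
277 248 [569.2 -23.3 148.7]
279 240 [568.9 -23.6 138.9]
356 240 [606.8 -20.3 138.3]
361 248 [607.5 -19.4 149.2]
355 235 [606.9 -19.7 133.3]
365 258 [607.8 -19.7 158.6]
280 235 [568.6 -23.5 132.8]
```

servo_tool --deltas '[[[0.04,0.003,0,0,0,0,0.03],[0.038,0,0,0,0,0,0.03],[0,0,0,0,0,0,0.03],[0,0,0,0,0,0,0.03]]]'

```text
time: 3.55
position: [604.3, -33.4, 60.8]
tool_rot: [0.483, 0.515, -0.471, 0.53]
wrist_force: [-0.1, 1.2, -0.2]
gripper_width: 0.354
```

Run:
```python
from h import *
plan([599.1,-117.8,46],.0925)
```

```text
t 3.55 pos [604.3 -33.4  60.8] axes
 [[ 0.028  0.996  0.09 ]
 [-0.001  0.09  -0.996]
 [-1.     0.027  0.004]]
shift [ 14.8 -13.2  83.5] rotvec [-0.002  0.004 -0.027] F [-0.1  1.2 -0.2] g 0.3543561242557781
```

Run:
```python
from h import *
s=arm.read_state(); print(s['joints'].round(3),s['moment'].round(2))
```

```text
[ 0.283  0.597 -0.441  1.854  0.369  0.742 -0.27 ] [0.04 0.02 0.04]
```

servo_tool --deltas '[[[0.004,-0.007,0,0,0.002,-0.014,0.03],[0.004,-0.006,0,0,0.002,-0.013,0.03],[0,0,0,0,0,0,0.03]]]'

```text
time: 3.92
position: [592.8, -35.1, 56.1]
tool_rot: [0.478, 0.521, -0.476, 0.523]
wrist_force: [0.9, 0.0, -0.2]
gripper_width: 0.354
```

Run:
```python
from h import *
plan([599.1,-117.8,46],.0925)
s=arm.read_state(); print(s['joints'].round(3),s['moment'].round(2))
```

```text
t 3.925 pos [592.8 -35.1  56.1] axes
 [[ 0.004  0.996  0.089]
 [-0.     0.089 -0.996]
 [-1.     0.004  0.001]]
shift [10.2 -1.2 83. ] rotvec [-0.003  0.001 -0.004] F [ 0.9  0.  -0.2] g 0.3541734609748682
[ 0.288  0.6   -0.443  1.865  0.363  0.753 -0.265] [-0.06  0.08  0.01]
```

Now down to about z 47.

servo_tool --deltas '[[[0.005,-0.001,0,-0.002,0,-0.003,0.03],[0.004,0,0,0,0,-0.001,0.03],[0,0,0,0,0,0,0.03]]]'

```text
time: 4.3
position: [591.9, -35.1, 46.6]
tool_rot: [0.476, 0.522, -0.477, 0.523]
wrist_force: [-1.0, -0.0, 0.3]
gripper_width: 0.351
```

servo_tool --deltas '[[[0,0,0.005,0,0,0,0.03],[0,0,0.005,0,0,0,0.03],[0,0,0.005,0,0,0,0.03]]]'

```text
time: 4.68
position: [593.4, -50.7, 46.5]
tool_rot: [0.476, 0.522, -0.477, 0.523]
wrist_force: [-0.5, 1.4, 0.2]
gripper_width: 0.35
```

Run:
```python
from h import *
plan([599.1,-117.8,46],.0925)
W=snap('wrist','wrist2')
a=cv2.imread('pics/wrist2.png')[200:350,220:420]; cv2.imwrite('pics/wrist2c.png',cv2.resize(a,None,fx=4,fy=4,interpolation=2))
```

```text
t 4.675 pos [593.4 -50.7  46.5] axes
 [[-0.     0.996  0.092]
 [-0.001  0.092 -0.996]
 [-1.    -0.     0.001]]
shift [ 0.5 -0.5 67.3] rotvec [-0.     0.001  0.   ] F [-0.5  1.4  0.2] g 0.3497568659972931
```

View pics/wrist2c.png

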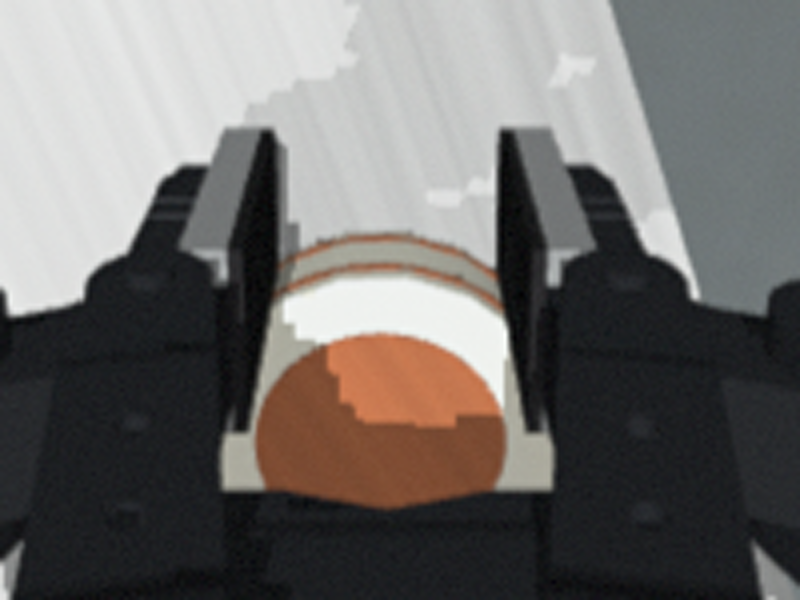

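The disc sits centred between the pads, about at contact (crop centre 380,430). I'll push slowly.

servo_tool --deltas '[[[0,0,0.005,0,0,0,0.03],[0,0,0.005,0,0,0,0.03],[0,0,0.005,0,0,0,0.03],[0,0,0.005,0,0,0,0.03],[0,0,0.005,0,0,0,0.03],[0,0,0.005,0,0,0,0.03],[0,0,0.005,0,0,0,0.03],[0,0,0.005,0,0,0,0.03],[0,0,0.005,0,0,0,0.03]]]'

```text
time: 5.85
position: [597.8, -98.9, 46.6]
tool_rot: [0.476, 0.522, -0.477, 0.522]
wrist_force: [-0.4, 1.5, 0.5]
gripper_width: 0.351
```

Run:
```python
from h import *
plan([599.1,-117.8,46],.0925)
W=snap('wrist','wrist3');snap('scene','scene3');snap('top','top3')
a=cv2.imread('pics/wrist3.png')[200:350,220:420]; b=cv2.imread('pics/scene3.png')[165:315,80:280]
cv2.imwrite('pics/m3.png',np.hstack([cv2.resize(x,None,fx=2,fy=4/2,interpolation=2) for x in(a,b)]))
```

```text
t 5.85 pos [597.8 -98.9  46.6] axes
 [[ 0.     0.996  0.092]
 [-0.     0.092 -0.996]
 [-1.     0.     0.   ]]
shift [ 0.6 -0.5 19. ] rotvec [-0.001  0.     0.   ] F [-0.4  1.5  0.5] g 0.3506012334301846
```

View pics/m3.png

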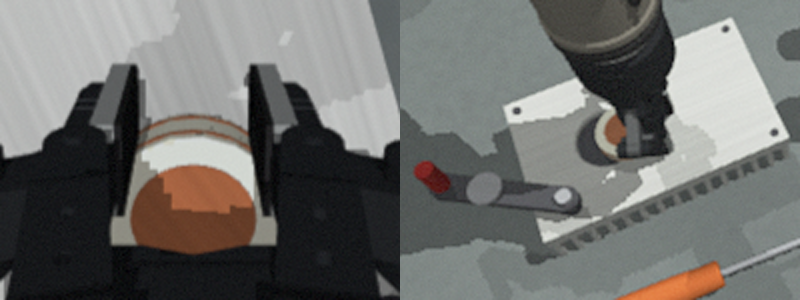

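servo_tool --deltas '[[[0,0,0.004,0,0,0,0.03],[0,0,0.004,0,0,0,0.03],[0,0,0.003,0,0,0,0.03],[0,0,0.003,0,0,0,0.03],[0,0,0.001,0,0,0,0.03]]]'

```text
time: 6.62
position: [599.5, -114.1, 46.9]
tool_rot: [0.477, 0.522, -0.476, 0.523]
wrist_force: [-0.2, 0.7, 0.6]
gripper_width: 0.354
```

```bash
cat > m.py <<'E'
import sys
from h import *
k=sys.argv[1]
plan([599.1,-117.8,46],.0925)
W=snap('wrist','wrist'+k);snap('scene','scene'+k)
a=cv2.imread(f'pics/wrist{k}.png')[225:325,240:400]; b=cv2.imread(f'pics/scene{k}.png')[185:285,130:290]
cv2.imwrite(f'pics/m{k}.png',np.vstack([cv2.resize(x,None,fx=3,fy=3,interpolation=2) for x in(a,b)]))
E
python3 m.py 4
```

```text
t 6.625 pos [ 599.5 -114.1   46.9] axes
 [[ 0.     0.996  0.092]
 [ 0.     0.092 -0.996]
 [-1.     0.     0.   ]]
shift [ 0.9 -0.7  3.6] rotvec [-0.  0. -0.] F [-0.2  0.7  0.6] g 0.35401180894127904
```

View pics/m4.png

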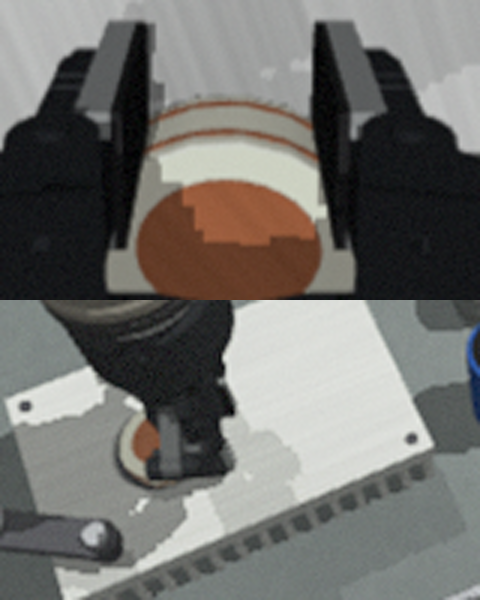

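servo_tool --deltas '[[[0,-0.0005,0.002,0,0,0,0.03],[0,0,0.0015,0,0,0,0.03],[0,0,0.0005,0,0,0,0.03]]]'

```text
time: 7.1
position: [599.1, -118.1, 46.6]
tool_rot: [0.476, 0.523, -0.476, 0.522]
wrist_force: [-0.5, 2.0, 0.8]
gripper_width: 0.346
```

```bash
python3 m.py 5
```

```text
t 7.1 pos [ 599.1 -118.1   46.6] axes
 [[ 0.     0.996  0.092]
 [ 0.     0.092 -0.996]
 [-1.     0.    -0.   ]]
shift [ 0.6  0.  -0.3] rotvec [-0. -0. -0.] F [-0.5  2.   0.8] g 0.3462105329328792
```

View pics/m5.png

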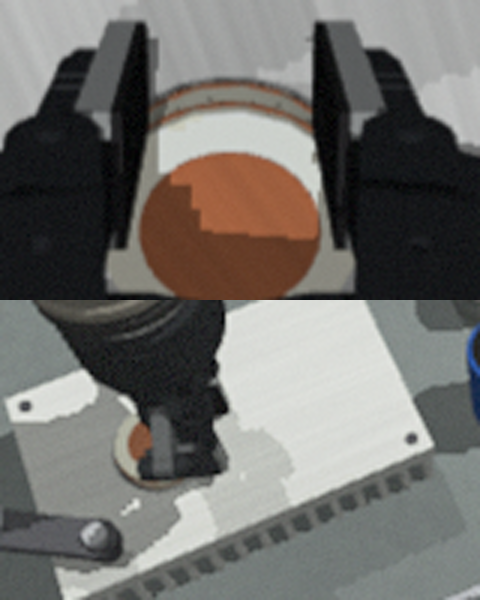

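```bash
cat > d.py <<'E'
import sys
from h import *
def pts(k,box,step=4):
    W=load(k);o=[]
    for v in range(box[1],box[3],step):
        for u in range(box[0],box[2],step):
            if W['depth'][v,u]>0:o.append(px2w(W,u,v))
    return np.array(o)
E
python3 - <<'E'
from d import *
for k in('wrist4','wrist5'):
    p=pts(k,(295,282,340,318)); A=np.c_[p[:,:2]-p[:,:2].mean(0),np.ones(len(p))]
    c,_,_,_=np.linalg.lstsq(A,p[:,2],rcond=None); print(k,c,p.mean(0),p[:,2].min(),p[:,2].max())
E
```

```text
wrist4 [2.24499820e-02 1.68324117e-01 5.89176738e+01] [ 602.0875849  -138.44329816   58.91767378] 55.72360679581635 61.8920303000841
wrist5 [-1.18012140e-02  1.00445674e-02  5.36310308e+01] [ 602.07168814 -145.89337733   53.63103079] 52.492921236620994 54.82554899913153
```

The disc top is now at z≈53.6 and flat, where a seated disc should read 53. I'll back off and check it from above.

servo_tool --deltas '[[[0,0,-0.01,0,0,0,0.03],[0,0,-0.02,0,0,0,0.03],[-0.03,0,-0.02,0,0,0,0.015],[-0.04,0,0,0,0,0,0],[-0.03,0,0,0,0,0,0],[0,0,0,0,0,0,0]]]'

```text
time: 7.95
position: [593.0, -58.6, 148.8]
tool_rot: [0.475, 0.525, -0.475, 0.523]
wrist_force: [0.2, 0.2, -0.8]
gripper_width: -0.002
```

Run:
```python
from d import *
plan([599.1,-117.8,46],.0925)
for n in('wrist','top','scene'): snap(n,n+'6')
a=cv2.imread('pics/scene6.png')[165:315,80:280]; b=cv2.imread('pics/wrist6.png')[200:350,220:420]
cv2.imwrite('pics/m6.png',np.hstack([cv2.resize(x,None,fx=2,fy=4/2,interpolation=2) for x in(a,b)]))
```

```text
t 7.95 pos [593.  -58.6 148.8] axes
 [[-0.002  0.995  0.099]
 [ 0.002  0.099 -0.995]
 [-1.    -0.002 -0.002]]
shift [102.7   0.4  59.7] rotvec [ 0.006 -0.002  0.002] F [ 0.2  0.2 -0.8] g -0.0018192742559700436
```

View pics/m6.png

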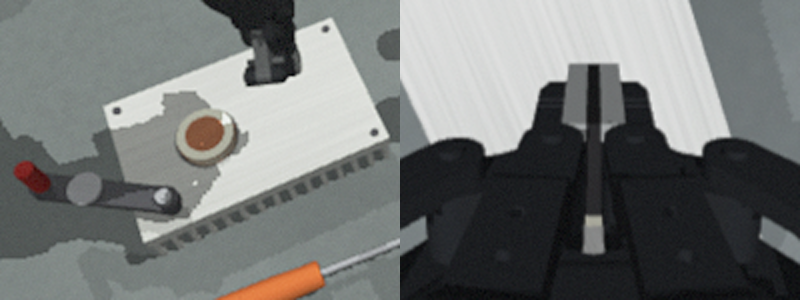

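View pics/top6.png

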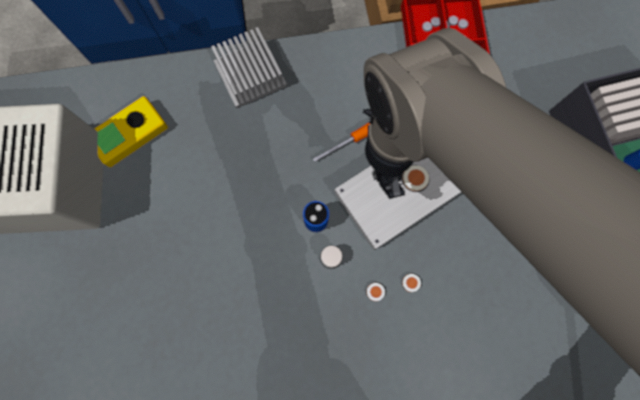

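servo_tool --deltas '[[[-0.005,0.014,0.038,0,0,0,0.01],[-0.005,0.014,0.038,0,0,0,0.01],[0,0.014,0.038,0,0,0,0.01],[0,0.014,0.038,0,0,0,0.01],[0,0.014,0.038,0,0,0,0.01],[0,0.014,0.038,0,0,0,0.01]]]'

```text
time: 8.85
position: [694.8, -277.7, 142.3]
tool_rot: [0.469, 0.534, -0.477, 0.518]
wrist_force: [-0.4, 0.3, 0.3]
gripper_width: 0.116
```

servo_tool --deltas '[[[0,0,0,-0.168,0,0,0.01],[0,0,0,-0.168,0,0,0.01],[0,0,0,-0.168,0,0,0.01],[0,0,0,-0.168,0,0,0.01],[0,0,0,-0.168,0,0,0.01],[0,0,0,-0.168,0,0,0.01],[0,0,0,-0.168,0,0,0.01],[0,0,0,-0.1,0,0,0.01]]]'

```text
time: 9.85
position: [687.1, -280.1, 121.9]
tool_rot: [0.056, 0.722, -0.051, 0.687]
wrist_force: [0.5, -0.3, -0.1]
gripper_width: 0.119
```

Run:
```python
from d import *
plan([697.6,-277.7,72],1.44)
print(arm.read_state()['joints'].round(2))
for n in('wrist','top','scene'): snap(n,n+'7')
a=cv2.imread('pics/scene7.png')[165:315,40:280]; b=cv2.imread('pics/wrist7.png')
cv2.imwrite('pics/m7.png',cv2.resize(a,None,fx=3,fy=3,interpolation=2))
p=pts('scene6',(178,226,188,236),1);print(p.mean(0)); S=load('scene6');print(px2w(S,182,230.6,53),px2w(load('top6'),416,178,53))
```

```text
t 9.85 pos [ 687.1 -280.1  121.9] axes
 [[-0.049  0.151  0.987]
 [ 0.011  0.988 -0.151]
 [-0.999  0.004 -0.05 ]]
shift [49.3  3.7 12.5] rotvec [-0.021 -0.05  -0.004] F [ 0.5 -0.3 -0.1] g 0.11859789793048124
[ 0.71  0.81 -0.7   1.38  0.52  1.19  1.37]
[ 600.95448656 -147.98381047   53.60417906]
[ 600.86211147 -149.03012625   53.        ] [ 600.4876536  -148.66839425   53.        ]
```

View pics/m7.png

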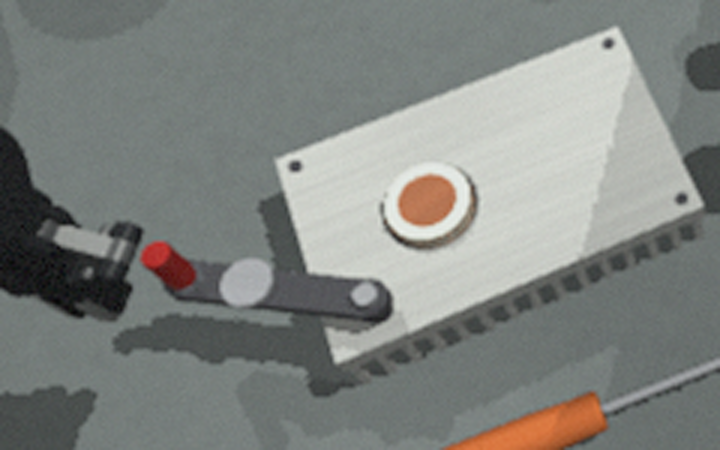

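View pics/wrist7.png

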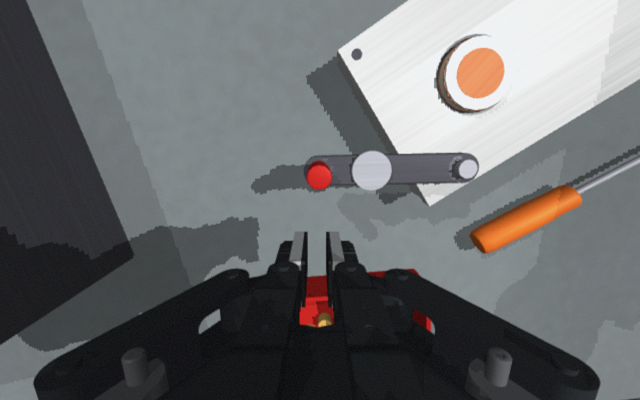

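servo_tool --deltas '[[[0,0.002,0.006,-0.01,-0.025,-0.002,0.01],[0,0.002,0.006,-0.01,-0.025,-0.002,0.01],[0.015,0,0,0,0,0,0.01],[0.015,0,0,0,0,0,0.01],[0.013,0,0,0,0,0,0.01],[0,0,0,0,0,0,0.01]]]'

```text
time: 10.75
position: [699.6, -277.3, 73.4]
tool_rot: [0.049, 0.705, -0.05, 0.706]
wrist_force: [0.3, 0.5, -0.2]
gripper_width: 0.117
```

```bash
cat > k.py <<'E'
import sys
from d import *
P=np.array([666.1,-170.2])
def tgt(phi,back=17.2):
    k=P+105*np.array([np.cos(phi),np.sin(phi)]); t=np.array([np.sin(phi),-np.cos(phi)])
    return [*(k-back*t),72], phi+np.pi
def go(phi,back=17.2):
    p,y=tgt(phi,back); print('target',np.round(p,1),y); plan(p,y)
if __name__=='__main__': go(float(sys.argv[1]),float(sys.argv[2]))
E
python3 - <<'E'
from k import *
W=load('wrist7');print('knob',px2w(W,319,176,99),'piv',px2w(W,467,168,74))
go(-1.70,25)
snap('wrist','wrist8')
E
```

```text
knob [ 651.48423435 -273.14429853   99.        ] piv [ 665.01036691 -171.10537901   74.        ]
target [ 677.4 -277.5   72. ] 1.4415926535897932
t 10.75 pos [ 699.6 -277.3   73.4] axes
 [[ 0.001  0.14   0.99 ]
 [-0.     0.99  -0.14 ]
 [-1.    -0.     0.001]]
shift [  1.4  -3.4 -21.9] rotvec [-0.011  0.001  0.   ] F [ 0.3  0.5 -0.2] g 0.1172195894931615
```

View pics/wrist8.png

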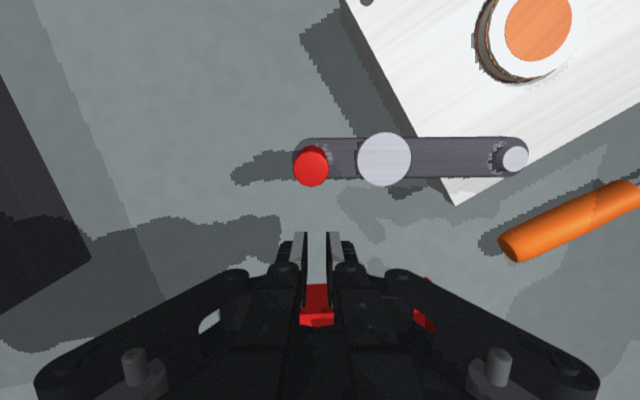

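servo_tool --deltas '[[[0.001,-0.002,-0.008,-0.005,0,0,0.01],[0,-0.0015,-0.008,-0.006,0,0,0.01],[0,0,-0.006,0,0,0,0.01],[0,0,-0.006,0,0,0,0.01],[0,-0.001,-0.0084,0.08,0,0,0.01],[0,-0.001,-0.0084,0.08,0,0,0.01]]]'

```text
time: 11.55
position: [653.6, -276.5, 75.3]
tool_rot: [0.103, 0.697, -0.104, 0.702]
wrist_force: [0.8, 0.1, -0.8]
gripper_width: 0.116
```

Run:
```python
from k import *
go(-1.86)
snap('wrist','wrist9')
```

```text
target [ 652.6 -275.7   72. ] 1.281592653589793
t 11.55 pos [ 653.6 -276.5   75.3] axes
 [[ 0.006  0.289  0.957]
 [-0.001  0.957 -0.289]
 [-1.     0.     0.006]]
shift [ 3.3  0.5 -1.1] rotvec [-0.004  0.006 -0.   ] F [ 0.8  0.1 -0.8] g 0.11601834033528148
```

View pics/wrist9.png

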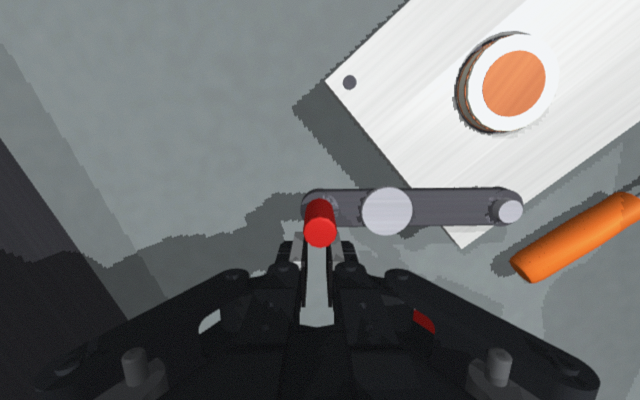

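The knob is cradled between the pads at about (319,230). I'll carry on along the arc.

servo_tool --deltas '[[[0.001,-0.001,-0.0084,0.08,0,0,0.01],[0.001,-0.001,-0.0084,0.08,0,0,0.01],[0.001,-0.001,-0.0084,0.08,0,0,0.01],[0,-0.001,-0.0084,0.08,0,0,0.01],[0,-0.001,-0.0084,0.08,0,0,0.01],[0,-0.001,-0.0084,0.08,0,0,0.01]]]'

```text
time: 12.35
position: [606.9, -258.2, 74.4]
tool_rot: [0.271, 0.649, -0.27, 0.658]
wrist_force: [0.7, -1.1, 0.5]
gripper_width: 0.116
```

```bash
python3 k.py -2.34 17.2
```

```text
target [ 605.4 -257.6   72. ] 0.8015926535897933
t 12.35 pos [ 606.9 -258.2   74.4] axes
 [[ 0.012  0.707  0.707]
 [-0.004  0.707 -0.707]
 [-1.     0.006  0.011]]
shift [ 2.4 -0.6 -1.5] rotvec [-0.016  0.011 -0.006] F [ 0.7 -1.1  0.5] g 0.11626975959089005
```

servo_tool --deltas '[[[0.001,-0.001,-0.0084,0.08,0.004,-0.002,0.01],[0.001,-0.001,-0.0084,0.08,0.004,-0.002,0.01],[0.001,-0.001,-0.0084,0.08,0.002,0,0.01],[0,-0.001,-0.0084,0.08,0,0,0.01],[0,-0.001,-0.0084,0.08,0,0,0.01],[0,-0.001,-0.0084,0.08,0,0,0.01]]]'

```text
time: 13.1
position: [572.9, -221.8, 72.9]
tool_rot: [0.421, 0.567, -0.421, 0.57]
wrist_force: [0.1, -0.9, -1.2]
gripper_width: 0.12
```

```bash
python3 k.py -2.82 17.2
python3 - <<'E'
from h import *
snap('wrist','wrist10')
E
```

```text
target [ 571.9 -219.7   72. ] 0.3215926535897933
t 13.1 pos [ 572.9 -221.8   72.9] axes
 [[ 0.003  0.957  0.292]
 [-0.003  0.292 -0.957]
 [-1.     0.002  0.004]]
shift [ 0.9 -0.3 -2.3] rotvec [-0.026  0.004 -0.002] F [ 0.1 -0.9 -1.2] g 0.11983357946307917
```

View pics/wrist10.png

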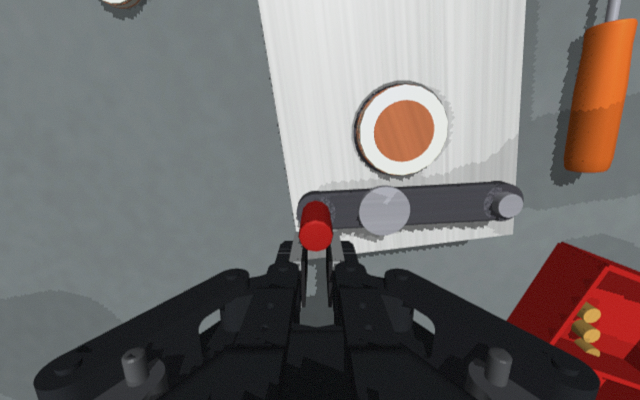

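servo_tool --deltas '[[[0,-0.001,-0.0084,0.075,0,0,0.01],[0,-0.001,-0.0084,0.075,0,0,0.01],[0,-0.001,-0.0084,0.08,0,0,0.01],[0,-0.001,-0.0084,0.08,0,0,0.01],[0,-0.001,-0.0084,0.08,0,0,0.01],[0,-0.001,-0.0084,0.08,0,0,0.01]]]'

```text
time: 13.9
position: [559.1, -172.7, 72.9]
tool_rot: [-0.541, -0.452, 0.544, -0.455]
wrist_force: [-1.2, -1.1, -0.5]
gripper_width: 0.117
```

```bash
python3 k.py -3.45 17.2
python3 - <<'E'
from h import *
snap('wrist','wrist11')
E
```

```text
target [ 560.8 -154.7   72. ] -0.30840734641020706
t 13.9 pos [ 559.1 -172.7   72.9] axes
 [[-0.001  0.984 -0.177]
 [-0.005 -0.177 -0.984]
 [-1.     0.     0.005]]
shift [  0.8  -1.5 -18. ] rotvec [ 0.13   0.005 -0.001] F [-1.2 -1.1 -0.5] g 0.11728163943301752
```

View pics/wrist11.png

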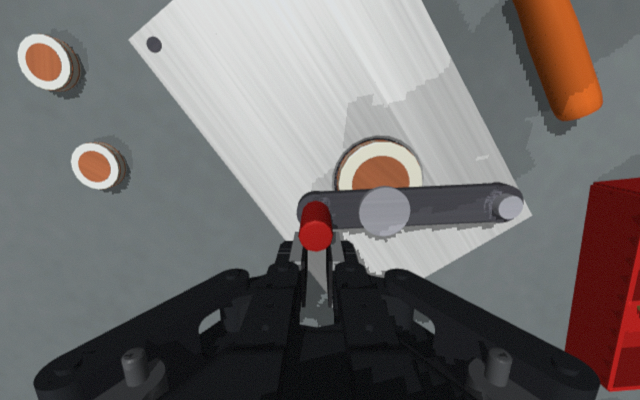

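servo_tool --deltas '[[[0,-0.001,-0.006,0.045,0,0,0.01],[0,-0.001,-0.005,0.045,0,0,0.01],[0,-0.0005,-0.004,0.03,0,0,0.01],[0,0,-0.003,0.01,0,0,0.01],[0,0,-0.002,0,0,0,0.01]]]'

```text
time: 14.58
position: [560.7, -153.6, 73.2]
tool_rot: [-0.568, -0.417, 0.572, -0.42]
wrist_force: [-2.5, -7.4, 0.9]
gripper_width: 0.122
```

```bash
python3 k.py -3.45 17.2
python3 - <<'E'
from h import *
snap('wrist','wrist12')
E
```

```text
target [ 560.8 -154.7   72. ] -0.30840734641020706
t 14.575 pos [ 560.7 -153.6   73.2] axes
 [[-0.002  0.954 -0.299]
 [-0.008 -0.299 -0.954]
 [-1.    -0.     0.008]]
shift [1.2 0.4 1. ] rotvec [ 0.005  0.008 -0.   ] F [-2.5 -7.4  0.9] g 0.12211543660704659
```

View pics/wrist12.png

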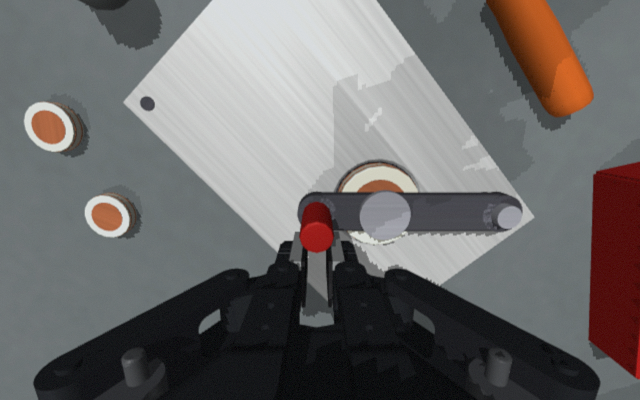

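The wrist force has risen to about 8 N, so the arm is at its stop. I'll hold briefly, then back off.

servo_tool --deltas '[[[0,0,-0.001,0,0,0,0.01],[0,0,-0.001,0,0,0,0.01],[0,0,0.012,0,0,0,0.01],[0,0,0.03,0,0,0,0.01],[-0.04,0,0.02,0,0,0,0.01],[-0.05,0,0.02,0,0,0,0.01],[-0.05,0,0.03,0,0,0,0.01],[0,0,0,0,0,0,0.01]]]'

```text
time: 15.62
position: [529.2, -261.5, 218.3]
tool_rot: [-0.569, -0.418, 0.569, -0.422]
wrist_force: [0.3, 0.5, 0.3]
gripper_width: 0.118
```

Run:
```python
from d import *
s=arm.read_state();print(s['time'],s['position'],s['wrist_force'])
for n in('wrist','top','scene'): snap(n,n+'13')
a=cv2.imread('pics/scene13.png')[150:300,100:300]
cv2.imwrite('pics/m13.png',cv2.resize(a,None,fx=4,fy=4,interpolation=2))
```

```text
15.625 [ 529.21535433 -261.54768121  218.32212514] [0.30856461 0.4548988  0.32602837]
```

View pics/m13.png

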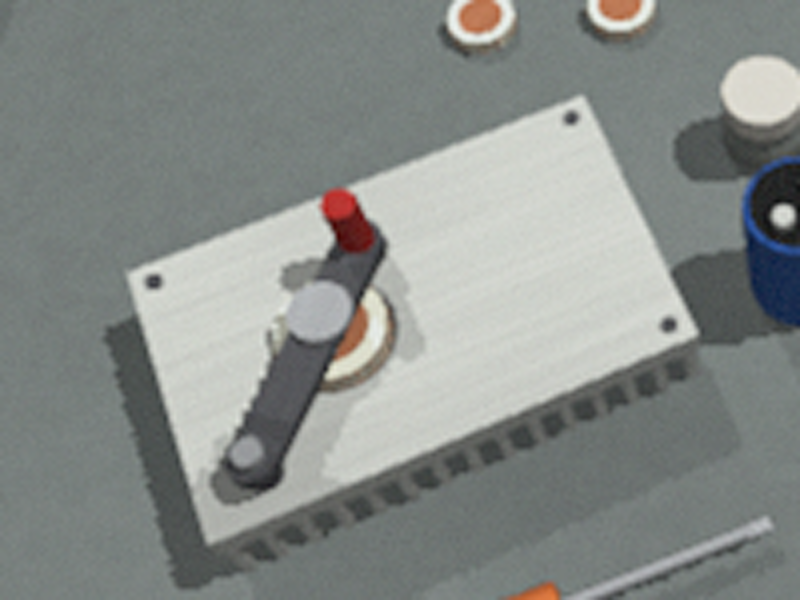

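View pics/wrist13.png

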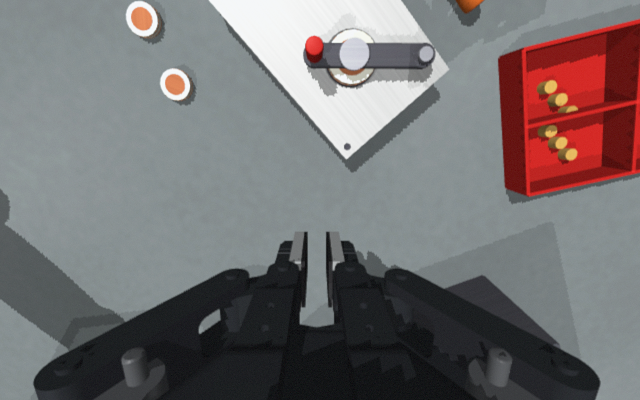

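Run:
```python
from d import *
k=(px2w(load('scene13'),184.6,200.4,99)+px2w(load('wrist13'),314,47,99))/2
p=np.array([666,-170.5]);k=k[:2]-p;print(k+p,np.linalg.norm(k)); r=np.array([601.8,-148.7])-p
a=lambda v:np.arctan2(v[1],v[0]); print('arm vs recess dir',a(k)-a(r), 'swept from start',(a([652.5,-272.3]-p)-a(k))%(2*np.pi))
arm.job_done()
```

```text
[ 565.97385423 -138.17092791] 105.12087680264224
arm vs recess dir 0.01473888242730581 swept from start 1.7515612735385524
the job is handed in; nothing more can be done
```

I pushed the disc into the recess with the fingertips, swung the clamp arm over it to its stop, and handed the job in at about 15.6 s. No verdict is reported, so these are my own last checks:

- **Disc:** After the push its top face measured 53.6 mm high (53 mm expected when seated), with a slope of about 0.015 rad. Its centre was within about 1–2 mm of my recess estimate. That was before the clamp was swung; afterwards the arm partly hides it, but it looked unchanged.
- **Clamp arm:** The force rose to about 8 N at the stop. After I backed off, the arm had swept 1.75 rad and pointed within 0.015 rad of the recess centre.
- **Forces and clearance:** The highest wrist force I read while pushing the disc was about 2 N, well under the 25 N limit. The gripper ended clear of everything.
- **Capacitor, jar and screwdriver:** They look undisturbed in the pictures, but I did not measure their positions again.
- **One thing that went off plan:** While lowering behind the disc, one move drifted about 16 mm sideways with a slight tilt. I corrected it before touching the disc.

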